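# Clip the logger onto the faulty board in the burn-in rack

## Task

One of the three lamps on the grey console is red: it marks the faulty power board, the lamps standing in the same left-to-right order as the three bays of the leaning rack. Take the orange spring-clip logger off its blue stand and clip it onto the middle of the top edge of that board's aluminium plate, square to the edge and pushed fully home so that the brass contact pin in its throat is pressed in, then let go so that its jaws hold it there. Leave the screwdriver, the spool and the spare board where they are.

Things in the scene. Friction and masses are not known exactly. Their poses are not given: they have to be found in the camera images.
- logger: clip-on logger, about 90 g: white core 28 x 14 x 22 mm between two orange sprung levers. Origin: middle of the core's underside (the throat, where a plate's top edge stops). z points up from jaws to handles, y is the way the jaws open and the handles are squeezed, x the hinge direction. At the start it bites the stand's strip, upright, the strip's top edge 6 mm below the origin
- logger_grip (a point): on the logger's z axis, 40 mm above its origin, between its handles: two flat plates 26 mm wide (along x), 10 to 58 mm above the origin. At rest they splay in a V, 52 mm over the upper ends; squeezed, they stop parallel, 30 mm over their outer faces. That takes about 9 N at this height; a harder squeeze does no harm
- logger_jaws (a point): on the logger's z axis, 20 mm below its origin, between the rubber jaw pads (26 mm wide along x, 14 to 26 mm below the origin). The handles squeezed fully, the pads stand 14 mm (upper end) to 19 mm (lower end) apart; let go, they clamp with about 6 N. Fingers that swing back as they open drag the logger 4 to 5 mm up before the jaws bite: follow or push it home again while letting go
- jaw_a (a joint): lever on the logger's +y side (rad): 0 when shut on a 4 mm plate, 0.22 when fully squeezed open, -0.05 when shut on nothing
- jaw_b (a joint): lever on the -y side, moves as jaw_a does
- pin (a joint): brass sprung contact pin (7 mm diameter) that stands 6 mm down out of the throat: 0 = out, 0.006 = pressed in flush with the throat; takes 0.3 to 1.2 N
- stand: blue parking stand 90 x 110 x 12 mm, fixed, origin under its centre; an aluminium strip 4 mm thick (x) and 80 mm wide (y) stands upright on it, top edge 72 mm above the bench
- rack: steel foot of the burn-in rack, fixed, 100 x 320 mm, origin under its centre, front to -x. The cradle's hinge runs along its y axis 55 mm above the bench; cheeks at both ends are 80 mm high
- cradle (a joint): lean of the cradle with its three plates (rad): 0 upright, growing as the plates' top edges lean towards the robot (rack's -x); held by a very stiff friction hinge, stays as set. Each plate carries a green board whose components stand up to 20 mm out of its far (+x) face, within 50 mm of the slot; the plates are bare above that
- bay_left (a point): slot mouth of the left (rack's +y) bay, at mid-width and mid-thickness of its aluminium plate (4 mm thick, 80 mm wide, rigid, firmly held). Axes lean with the cradle: z up along the plate, y along its width (to the left), x normal to it (away from the robot). The plate's top edge is 85 to 100 mm along z: differs per bay, not reported, to be seen or felt
- bay_mid (a point): slot mouth of the middle bay, at mid-width and mid-thickness of its aluminium plate (4 mm thick, 80 mm wide, rigid, firmly held). Axes lean with the cradle: z up along the plate, y along its width (to the left), x normal to it (away from the robot). The plate's top edge is 85 to 100 mm along z: differs per bay, not reported, to be seen or felt
- bay_right (a point): slot mouth of the right (rack's -y) bay, at mid-width and mid-thickness of its aluminium plate (4 mm thick, 80 mm wide, rigid, firmly held). Axes lean with the cradle: z up along the plate, y along its width (to the left), x normal to it (away from the robot). The plate's top edge is 85 to 100 mm along z: differs per bay, not reported, to be seen or felt
- console: grey console 70 x 240 x 60 mm beyond the rack, fixed, origin under its centre; three lamps on top at y = +70, 0 and -70 mm in its frame, for the left, middle and right bay as seen from the robot (left = +y)
- lamp_red: the red lamp, a dome 34 mm across and 18 mm high, origin at its foot
- lamp_green1: a green lamp, same size
- lamp_green2: the other green lamp
- screwdriver: screwdriver lying on the bench, leave alone; origin under its middle
- spool: steel-coloured spool 56 mm across, 46 mm high, leave alone; origin under its centre
- spare_board: loose green circuit board 90 x 70 mm with components up to 23 mm high, leave alone; origin under its centre

How it is judged:
By the outcome, as a careful person would: the job done as asked, in the order asked, and still so for the second after the job is handed in, with the robot touching nothing.
It also fails if it takes over 45 s, if anything falls off the work surface, if the arm or the gripper's body presses on something with over 40 N, if the wrist force passes 120 N, or if a joint passes its speed limit or range.

## Robot

A 6-joint arm with a two-finger parallel gripper is mounted at the origin on the work surface. World frame = base frame: x ahead of the robot, y to its left, z up, the work surface at z = 0. Lengths are in m, angles in rad, forces in N, time in s.
With the tool pointing down it reaches from about 0.425 to 0.95 m from the base axis. Payload 14.7 kg.
Tool frame: the origin (TCP) lies midway between the tips of the shut fingers; the grasp point (between the pads) lies manip.tcp_to_grasp behind it (manip.tcp_to_grasp is the distance from the TCP to the grasp point, in m); z points along the fingers, y is the line along which they close (so a half turn about z gives the same grasp; the last joint's range is limited). The gripper opens to 85 mm and grips with 20 to 120 N. Pads are 22 mm wide; open, the fingers measure 114 mm over their backs; the gripper's body (76 mm by 85 mm) begins 54 mm behind the grasp point. The pads swing forward as they close: fully open they stand 13 mm farther back than shut.
Start: joints at [1.091, 0.48, 1.596, -0, 1.065, -0.047], TCP at [0.273, 0.59, 0.231] pointing down, gripper open.
Joint ranges: [-2.75, 2.75], [-0.82, 2.05], [0.23, 2.67], [-1.56, 4.7], [0.09, 2.69], [-2.92, 2.92]. Speed limits (rad/s): [1.89, 1.89, 2.39, 3.01, 3.01, 3.01].

## Interface

Orientations are given as [roll, pitch, yaw] about the fixed x, y, z axes, in that order (R = Rz(yaw) Ry(pitch) Rx(roll)).
In Python, from rig import manip gives the robot as it stands.
- The arm moves only by the tool send_rows, never from a script. Its argument "increments" is one flat list of numbers, 7 for each row, row after row: the turn, a rotation vector about the tool's x, y, z normalised to -1 to 1, where 1 is 90 degrees, then the shift along the tool's x, y, z normalised to -1 to 1, where 1 is 600 mm, then the closure, from -1 (fully open) to 1 (shut). In form: [wx, wy, wz, tx, ty, tz, gripper, wx, wy, wz, tx, ty, tz, gripper, ...]. A call has 1 to 5 rows; each row is the pose to reach, as a shift and turn from the pose commanded when the call began, along the tool's axes at that moment; what a row does not reach only later rows make up. A row lasts 1/8 s, in which the tool goes at most 62.5 mm and 10.7 degrees, less where a joint would pass 70% of its speed; a pose out of reach is approached as far as the arm can. A call with a number of a shift or a turn outside -1 to 1 is refused whole. A call with a gripper value outside its range is refused whole. The fingers move at their own pace and stop on an object; the grip force is fixed at half the most. Time passes only in rows, so rows that repeat a pose let the fingers close. It gives the time, the measured TCP pose, the force, the opening and the grip force at its end, in the units of the state.
- manip.read_state(): the state, without advancing time (a new reading comes with each control period).
- manip.camera(name): name is "scene" or "top" or "wrist"; returns a dict with "color" (384x512x3 uint8, blue, green, red), "K" (3x3 intrinsics, pixels), "k1" (the pictures are not rectified: a ray, as slopes to the right and down, at radius r is drawn at 1 + k1 r^2 times it, then the intrinsics apply), "world_to_cam" (4x4, takes a point from world to camera coordinates). Camera axes: x right, y down, z forward; pixel columns grow to the right and rows downward; lengths in m; the calibration is good to about 2 mm. A picture is of the moment at which its call begins. There is no depth.
- manip.hand_in(): hands the job in; it is judged then, once.
The state is a dict: "time": time; "joint_positions": joint angles; "dq": joint speeds; "joint_efforts": joint torques, N m; "tcp_pos": TCP position; "orientation": TCP orientation; "ft_force": force on the tool from outside, world axes, zero at the start; "wrist_torque": the same for the moment, N m; "width": finger opening in m; "grasp_force": force on a finger pad.
Only numpy, scipy, OpenCV 4.12 (cv2) and the standard library are available. Lean on these libraries where they do the work, as an engineer would, in place of code of your own. Each camera call takes 0.05 s, during which the arm holds its last target. There are 200 camera calls.

## Working session

There is one attempt and no reset: what is moved stays moved. The work goes in short steps, Python scripts to look and compute and a tool call to move; the robot and the scene stay as the last step left them, time stands still between calls to the robot, and variables do not carry over. Pictures are saved under pics/ and viewed, at most 10 in all, crops included, and the job is handed in when it is done.

Besides the shell and the picture viewer there is one more tool, called after "Request:" by a JSON object that holds its "name" and its "arguments". send_rows: Moves the arm, as the interface text tells. Its arguments: {"type":"object","properties":{"increments":{"type":"array"}},"required":["increments"]}

```bash
ls; mkdir -p pics; python3 - <<'E'
from rig import manip
import cv2,numpy as np,pickle
print(manip.read_state(), manip.tcp_to_grasp)
d={}
for n in("scene","top","wrist"):
    c=manip.camera(n);d[n]=c;print(n,c["K"].tolist(),c["k1"],np.round(c["world_to_cam"],4).tolist())
pickle.dump(d,open("cams0.pkl","wb"))
cv2.imwrite("pics/scene0.png",cv2.resize(d["scene"]["color"],(800,600),interpolation=cv2.INTER_CUBIC))
cv2.imwrite("pics/top0.png",cv2.resize(d["top"]["color"],(800,600),interpolation=cv2.INTER_CUBIC))
E
```

```text
pics
{'time': 0.0, 'joint_positions': array([ 1.09144172e+00,  4.80811470e-01,  1.59688699e+00, -2.13542160e-05,
        1.06511093e+00, -4.65684925e-02]), 'dq': array([ 0.00151598,  0.00020942, -0.0008247 , -0.00062088,  0.00132367,
       -0.00165281]), 'joint_efforts': array([-6.59004130e-03, -9.50660348e+01, -4.30181980e+01, -2.15319196e-04,
        1.24534554e-02, -2.69571262e-05]), 'tcp_pos': array([0.27238372, 0.58970784, 0.23068072]), 'orientation': array([-3.14037636e+00, -3.79926531e-05,  2.70881687e+00]), 'ft_force': array([-0.6777953 ,  0.11801387, -0.29647058]), 'wrist_torque': array([-0.00988646, -0.0159419 , -0.05849229]), 'grasp_force': 0.0, 'width': 0.08534365588962707} 0.0187
scene [[355.50647454333824, 0.0, 252.09228895090644], [0.0, 355.50647454333824, 187.39391249459317], [0.0, 0.0, 1.0]] 0.027085437562689624 [[0.7705, 0.6374, 0.0086, -0.4505], [0.3739, -0.441, -0.8159, -0.1653], [-0.5162, 0.6319, -0.5781, 1.5903], [0.0, 0.0, 0.0, 1.0]]
top [[355.13655922051686, 0.0, 251.97931620887223], [0.0, 355.13655922051686, 191.63015225038174], [0.0, 0.0, 1.0]] 0.0028058247673218256 [[-0.0145, -0.9999, -0.0013, -0.0362], [-0.9896, 0.0145, -0.1433, 0.6175], [0.1433, -0.0008, -0.9897, 0.945], [0.0, 0.0, 0.0, 1.0]]
wrist [[270.16399053732493, 0.0, 254.66195791758813], [0.0, 270.16399053732493, 191.46598725070888], [0.0, 0.0, 1.0]] -0.017009332978911794 [[0.4185, 0.9082, -0.0011, -0.6485], [0.8633, -0.3974, 0.3111, -0.043], [0.2821, -0.1312, -0.9504, 0.3798], [0.0, 0.0, 0.0, 1.0]]
```

View pics/scene0.png

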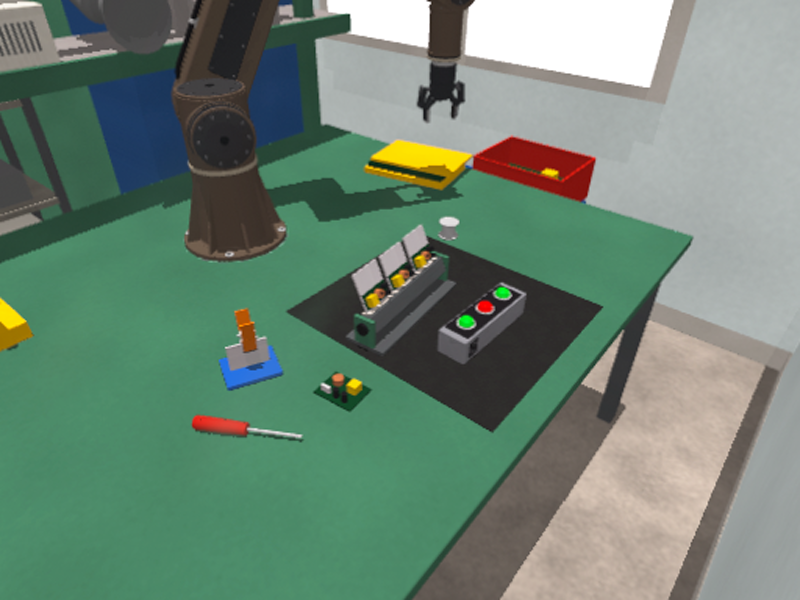

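View pics/top0.png

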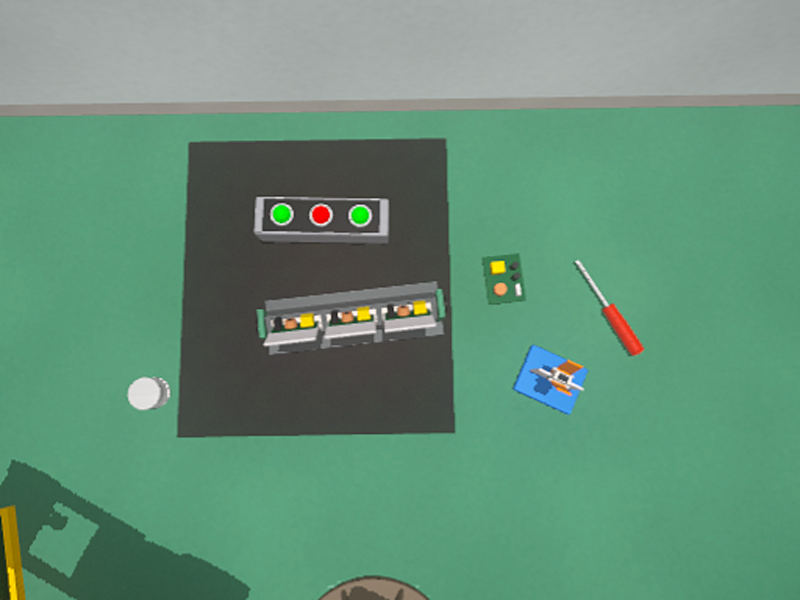

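The red lamp is the middle one at (320,215) in the top view, so the target is the middle bay. The logger and stand are at (555,378), right of the rack. I'll enlarge both next.

```bash
python3 - <<'E'
import cv2,numpy as np,pickle
d=pickle.load(open("cams0.pkl","rb"))
def crop(n,x,y,w,h,s):
    c=cv2.resize(d[n]["color"][y:y+h,x:x+w],(w*s,h*s),interpolation=cv2.INTER_CUBIC)
    for i in range(0,w,10): cv2.line(c,(i*s,0),(i*s,6 if i%50 else 12),(255,255,255),1)
    for i in range(0,h,10): cv2.line(c,(0,i*s),(6,i*s),(255,255,255),1)
    return c
a=crop("top",160,175,130,55,6)
b=np.hstack([crop("top",325,215,65,45,6),crop("scene",135,190,65,60,6)[:270]])
cv2.imwrite("pics/cropA.png",np.vstack([a,b]))
cv2.imwrite("pics/cropB.png",crop("scene",215,140,80,90,6)[:540])
E
```

```text
(no output)
```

View pics/cropA.png

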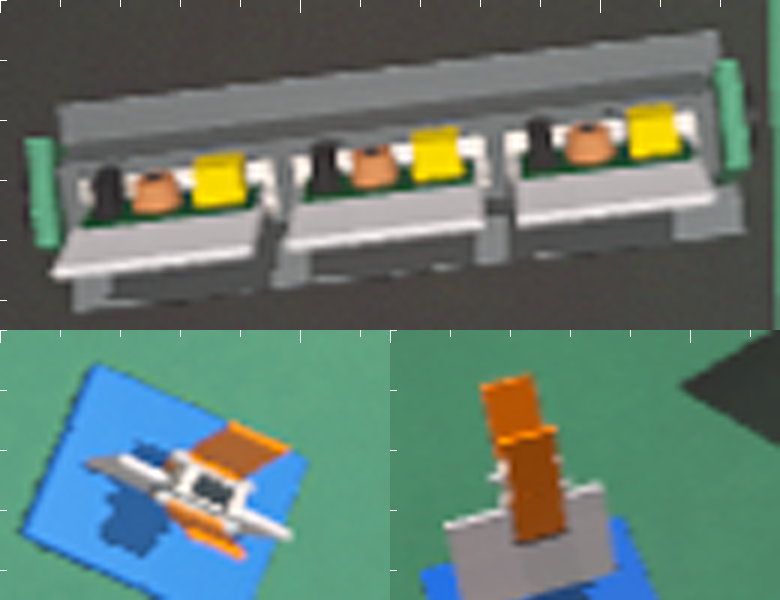

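View pics/cropB.png

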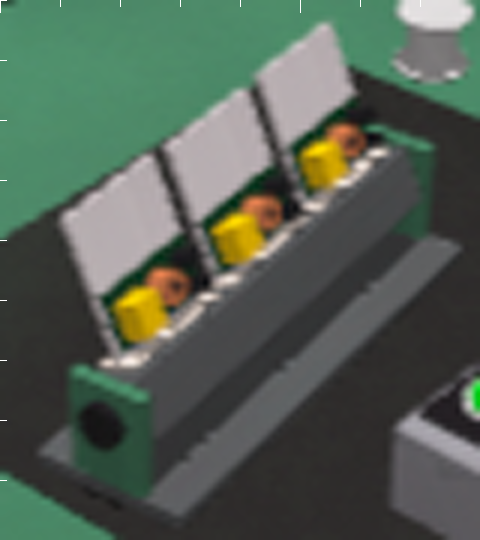

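Bay_mid plate top corners are at cropA (287,244) and (484,224), and cropB (163,152) and (248,90). The strip ends are at cropA (90,462) and (288,537), and in scene at (447,524) and (603,485). The logger core top is around (212,490).

```bash
cat > h.py <<'E'
import numpy as np,cv2,pickle
from scipy.optimize import least_squares
from scipy.spatial.transform import Rotation as Ro
def proj(c,P):
    P=np.atleast_2d(P);W=c["world_to_cam"]
    q=P@W[:3,:3].T+W[:3,3];s=q[:,:2]/q[:,2:];s=s*(1+c["k1"]*(s**2).sum(1,keepdims=True))
    return s@np.diag(np.diag(c["K"])[:2])+c["K"][:2,2]
def tri(obs,x0=(.5,0,.1)):
    f=lambda X:np.concatenate([(proj(c,X)[0]-p) for c,p in obs])
    r=least_squares(f,x0);return r.x,np.abs(r.fun).max()
def onz(c,p,z):
    r=least_squares(lambda X:proj(c,[X[0],X[1],z])[0]-p,(.5,0));return np.r_[r.x,z]
E
python3 - <<'E'
from h import *
d=pickle.load(open("cams0.pkl","rb"));T,S=d["top"],d["scene"]
t=lambda x,y:np.array([x/6+160-.4,y/6+175-.4]); t2=lambda x,y:np.array([x/6+325-.4,(y-330)/6+215-.4])
s=lambda x,y:np.array([x/6+215-.4,y/6+140-.4]); s2=lambda x,y:np.array([(x-390)/6+135-.4,(y-330)/6+190-.4])
np.set_printoptions(precision=4,suppress=True)
L=tri([(T,t(287,244)),(S,s(248,90))]);R=tri([(T,t(484,224)),(S,s(163,152))])
print("mid",L,R,np.linalg.norm(L[0]-R[0]))
L=tri([(T,t(55,272)),(S,s(328,25))]);R=tri([(T,t(250,253)),(S,s(245,90))]);print("left",L)
R=tri([(T,t(715,198)),(S,s(64,212))]);print("right R",R)
A=tri([(T,t2(90,462)),(S,s2(603,485))]);B=tri([(T,t2(288,537)),(S,s2(447,524))])
print("strip",A,B,onz(T,t2(90,462),.072),onz(T,t2(288,537),.072),onz(S,s2(603,485),.072),onz(S,s2(447,524),.072))
print("core",onz(T,t2(212,490),.100))
print("stand corners",[onz(T,t2(*p),.012) for p in((95,364),(310,460),(22,533))])
# rack feet / cheeks
print("cheek tops T",[onz(T,t(*p),.08) for p in((27,140),(52,138),(715,62),(740,60),(38,247),(738,170))])
print("cheek S",[onz(S,s(*p),.08) for p in((72,372),(152,396),(433,150))])
print("foot S",[onz(S,s(*p),.01) for p in((180,518),(460,245))])
print("foot T far",[onz(T,t(*p),.01) for p in((60,105),(717,35))])
E
```

```text
mid (array([0.5446, 0.0654, 0.1539]), np.float64(0.4261864968051441)) (array([ 0.5511, -0.0157,  0.152 ]), np.float64(0.12910919240428598)) 0.08144338683101712
left (array([0.534 , 0.1592, 0.1552]), np.float64(0.06526449229545506))
right R (array([ 0.5601, -0.1092,  0.1619]), np.float64(0.405162625934139))
strip (array([ 0.4866, -0.281 ,  0.0632]), np.float64(1.5518446321935642)) (array([ 0.4551, -0.3612,  0.0724]), np.float64(0.24675540921035122)) [ 0.4887 -0.2763  0.072 ] [ 0.4547 -0.3618  0.072 ] [ 0.4915 -0.2899  0.072 ] [ 0.4553 -0.3606  0.072 ]
core [ 0.4757 -0.3211  0.1   ]
stand corners [array([ 0.5356, -0.2955,  0.012 ]), array([ 0.489 , -0.3944,  0.012 ]), array([ 0.457 , -0.2574,  0.012 ])]
cheek tops T [array([0.5981, 0.1904, 0.08  ]), array([0.5988, 0.1793, 0.08  ]), array([ 0.6289, -0.1175,  0.08  ]), array([ 0.6296, -0.1288,  0.08  ]), array([0.5502, 0.1845, 0.08  ]), array([ 0.58  , -0.1265,  0.08  ])]
cheek S [array([ 0.5851, -0.1318,  0.08  ]), array([ 0.6321, -0.1196,  0.08  ]), array([0.6024, 0.1839, 0.08  ])]
foot S [array([ 0.6556, -0.1244,  0.01  ]), array([0.6215, 0.1951, 0.01  ])]
foot T far [array([0.624 , 0.1923, 0.01  ]), array([ 0.6535, -0.1243,  0.01  ])]
```

```bash
cat >> h.py <<'E'
np.set_printoptions(precision=4,suppress=True)
def RT(st): return Ro.from_euler("xyz",st["orientation"])
def inc(st,pos,R):
    R0=RT(st);w=(R0.inv()*R).as_rotvec()/(np.pi/2);t=R0.inv().apply(np.asarray(pos)-st["tcp_pos"])/.6
    d=np.linalg.norm(np.asarray(pos)-st["tcp_pos"])
    return np.round(np.r_[w,t],4).tolist(),"rows>=%.1f"%max(d/.0625,np.linalg.norm(w)*90/10.7)
def Rtool(yaw,lean=0):  # tool down, tool y along yaw-pi/2... ; lean tilts tool back to robot side about rack y
    return Ro.from_euler("z",yaw-np.pi/2)*Ro.from_euler("y",-lean)*Ro.from_euler("xyz",[np.pi,0,np.pi/2])
E
python3 - <<'E'
from h import *
from rig import manip
st=manip.read_state();d=pickle.load(open("cams0.pkl","rb"))
W=d["wrist"]["world_to_cam"];R=RT(st).as_matrix()
c=-W[:3,:3].T@W[:3,3]
print("cam in tool",R.T@(c-st["tcp_pos"]),"\n",R.T@W[:3,:3].T)
print(Rtool(1.669,.4).as_matrix(),Rtool(1.669,.4).as_euler("xyz"))
print(inc(st,[.50,.0,.30],Rtool(1.669)))
E
```

```text
cam in tool [ 0.0779 -0.001  -0.1428] 
 [[ 0.001  -0.9503 -0.3112]
 [ 1.      0.001   0.0001]
 [ 0.0002 -0.3112  0.9503]]
[[-0.098   0.9166  0.3875]
 [ 0.9952  0.0903  0.0382]
 [ 0.      0.3894 -0.9211]] [ 2.7416 -0.      1.669 ]
([-0.0006, 0.0003, 0.6619, -0.7566, -0.7334, -0.1147], 'rows>=10.2')
```

Request:
{"name": "send_rows", "arguments": {"increments": [0, 0, 0.662, -0.696, -0.522, -0.05, -1, 0, 0, 0.662, -0.696, -0.522, -0.05, -1, 0, 0, 0.662, -0.696, -0.522, -0.05, -1, 0, 0, 0.662, -0.696, -0.522, -0.05, -1, 0, 0, 0.662, -0.696, -0.522, -0.05, -1]}}

```text
time: 0.78
tcp_pos: [0.4212, 0.3137, 0.2494]
orientation: [3.141, -0.0, 1.765]
ft_force: [1.9, 0.7, 1.3]
width: 0.0855
grasp_force: 0.0
```

```bash
python3 - <<'E'
from h import *
from rig import manip
st=manip.read_state();print(st["time"],st["tcp_pos"],st["orientation"],st["joint_positions"])
print(inc(st,[.52,.13,.26],Rtool(1.669)))
E
```

```text
0.775 [0.4212 0.3137 0.2494] [ 3.1414 -0.      1.7654] [ 0.5823  0.2863  1.8593 -0.0001  0.9959  0.3878]
([0.0001, -0.0, 0.0614, -0.3322, 0.1023, -0.0177], 'rows>=3.3')
```

Request:
{"name": "send_rows", "arguments": {"increments": [0, 0, 0.061, -0.332, 0.102, -0.018, -1, 0, 0, 0.061, -0.332, 0.102, -0.018, -1, 0, 0, 0.061, -0.332, 0.102, -0.018, -1, 0, 0, 0.061, -0.332, 0.102, -0.018, -1, 0, 0, 0.061, -0.332, 0.102, -0.018, -1]}}

```text
time: 1.4
tcp_pos: [0.5209, 0.1311, 0.2599]
orientation: [-3.142, 0.0, 1.673]
ft_force: [-0.9, 0.7, -0.3]
width: 0.0854
grasp_force: 0.0
```

```bash
python3 - <<'E'
from h import *
from rig import manip
c=manip.camera("wrist");st=manip.read_state();print(st["time"],st["tcp_pos"],st["orientation"])
pickle.dump(c,open("w1.pkl","wb"));cv2.imwrite("pics/w1.png",cv2.resize(c["color"],(768,576),interpolation=cv2.INTER_CUBIC))
# next: view 2 with tcp over logger, offset
print(inc(st,[.52,-.02,.27],Rtool(1.669)));print(inc(st,[.4757,-.25,.27],Rtool(1.126)))
E
```

```text
1.45 [0.5202 0.1321 0.2598] [-3.1412 -0.0001  1.6739]
([-0.0003, -0.0001, 0.0031, -0.2521, -0.0265, -0.0169], 'rows>=2.4')
([-0.0003, -0.0, 0.3488, -0.6258, -0.1393, -0.017], 'rows>=6.2')
```

View pics/w1.png

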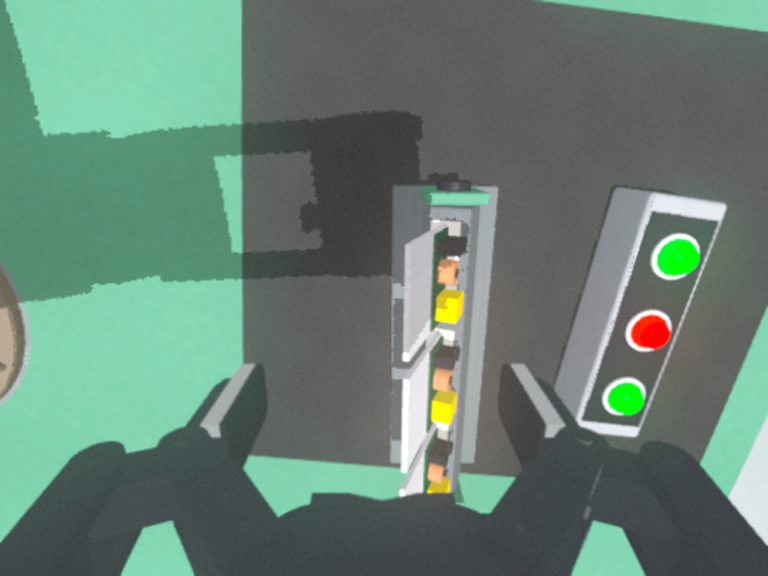

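The first wrist view shows the mid plate's +y end: top corner near (404,364), foot near (438,335). I'll take a second view closer to it.

Request:
{"name": "send_rows", "arguments": {"increments": [0, 0, 0, -0.15, -0.02, 0.03, -1, 0, 0, 0, -0.15, -0.02, 0.03, -1, 0, 0, 0, -0.15, -0.02, 0.03, -1]}}

```text
time: 1.82
tcp_pos: [0.5169, 0.0413, 0.2415]
orientation: [-3.14, -0.0, 1.675]
ft_force: [-0.7, 0.4, -0.2]
width: 0.0856
grasp_force: 0.0
```

```bash
python3 - <<'E'
from h import *
from rig import manip
c=manip.camera("wrist");st=manip.read_state();print(st["time"],st["tcp_pos"],st["orientation"])
pickle.dump(c,open("w2.pkl","wb"))
a=pickle.load(open("w1.pkl","rb"))["color"]
def crop(im,x,y,w,h,s):
    k=cv2.resize(im[y:y+h,x:x+w],(w*s,h*s),interpolation=cv2.INTER_CUBIC)
    for i in range(0,w,10): cv2.line(k,(i*s,0),(i*s,6 if i%50 else 14),(255,255,255),1)
    for i in range(0,h,10): cv2.line(k,(0,i*s),(6 if i%50 else 14,i*s),(255,255,255),1)
    return k
cv2.imwrite("pics/w2c.png",np.hstack([crop(a,250,120,66,150,4)[:600],crop(c["color"],210,90,130,150,4)]))
print(inc(st,[.4757,-.26,.25],Rtool(1.126)))
E
```

```text
1.875 [0.5173 0.0422 0.2419] [-3.141  -0.0003  1.6751]
([-0.0004, -0.0001, 0.3496, -0.4938, -0.1214, -0.0137], 'rows>=4.9')
```

View pics/w2c.png

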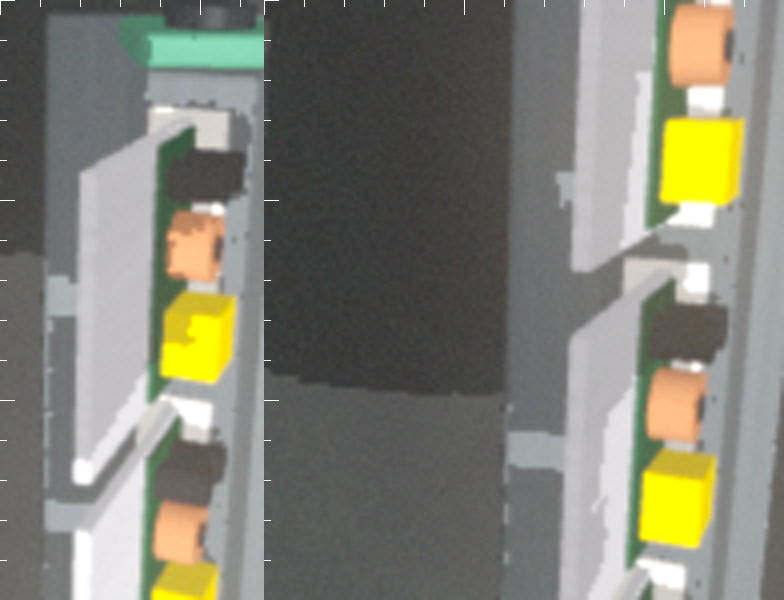

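```bash
python3 - <<'E'
from h import *
d=pickle.load(open("cams0.pkl","rb"));T,S=d["top"],d["scene"];w1=pickle.load(open("w1.pkl","rb"));w2=pickle.load(open("w2.pkl","rb"))
t=lambda x,y:np.array([x/6+160-.4,y/6+175-.4]);s=lambda x,y:np.array([x/6+215-.4,y/6+140-.4])
p1=lambda x,y:np.array([x/4+250-.4,y/4+120-.4]);p2=lambda x,y:np.array([(x-264)/4+210-.4,y/4+90-.4])
print("foot tri",tri([(w1,p1(172,400)),(w2,p2(671,270))]),"top tri w",tri([(w1,p1(79,530)),(w2,p2(573,341))]))
print("left plate top-y",tri([(w1,p1(84,479)),(w2,p2(581,269))]))
def pts(p):
    x,y,z,yaw,lean,h=p;R=Ro.from_euler("z",yaw)*Ro.from_euler("y",-lean)
    return np.array([x,y,z])+R.apply([[0,.04,h],[0,-.04,h],[0,.04,0]])
obs=[(T,t(287,244),0,1),(T,t(484,224),1,1),(S,s(248,90),0,1),(S,s(163,152),1,1),(w1,p1(79,530),0,1),(w2,p2(573,341),0,1),(w1,p1(172,400),2,1),(w2,p2(671,270),2,1)]
def f(p):
    P=pts(p);r=[]
    for c,u,i,w in obs:
        dep=(c["world_to_cam"][2,:3]@P[i]+c["world_to_cam"][2,3])
        r.append((proj(c,P[i])[0]-u)*dep/c["K"][0,0]/.0015)   # metric, 1.5 mm sigma
    return np.r_[np.concatenate(r),(p[3]-.098)/.01]
r=least_squares(f,[.58,.03,.07,.098,.4,.092],x_scale=[.01,.01,.01,.05,.05,.01])
print(r.x,np.degrees(r.x[4]));print(r.fun.reshape(-1)[:-1].reshape(-1,2)*1.5);print("sig",np.sqrt(np.diag(np.linalg.inv(r.jac.T@r.jac))))
print(pts(r.x),"top mid",pts(r.x)[:2].mean(0))
E
```

```text
foot tri (array([0.5811, 0.0663, 0.0711]), np.float64(0.9767461201171272)) top tri w (array([0.5447, 0.0619, 0.1522]), np.float64(0.10578308038321893))
left plate top-y (array([0.5437, 0.0786, 0.1553]), np.float64(0.17089039395233385))
[0.5841 0.0273 0.0733 0.0933 0.4195 0.0885] 24.036356778810227
[[ 1.1411 -0.4783]
 [ 0.2457 -0.9086]
 [-2.6353  0.6432]
 [ 0.986  -1.4835]
 [ 0.0392 -0.648 ]
 [ 0.3857 -1.2946]
 [ 1.0742  0.4828]
 [-1.0712 -0.6763]]
sig [0.0013 0.0007 0.0039 0.0086 0.0184 0.004 ]
[[ 0.5445  0.0637  0.1541]
 [ 0.552  -0.0159  0.1541]
 [ 0.5804  0.0671  0.0733]] top mid [0.5482 0.0239 0.1541]
```

Request:
{"name": "send_rows", "arguments": {"increments": [0, 0, 0.35, -0.494, -0.121, -0.014, -1, 0, 0, 0.35, -0.494, -0.121, -0.014, -1, 0, 0, 0.35, -0.494, -0.121, -0.014, -1, 0, 0, 0.35, -0.494, -0.121, -0.014, -1, 0, 0, 0.35, -0.494, -0.121, -0.014, -1]}}

```text
time: 2.5
tcp_pos: [0.477, -0.2613, 0.2508]
orientation: [3.141, -0.0, 1.127]
ft_force: [0.2, -0.2, 0.5]
width: 0.0858
grasp_force: 0.0
```

```bash
python3 - <<'E'
from h import *
from rig import manip
c=manip.camera("wrist");st=manip.read_state();print(st["time"],st["tcp_pos"],st["orientation"],st["joint_positions"])
pickle.dump(c,open("w3.pkl","wb"))
print(proj(c,[[.4757,-.3211,.1],[.4887,-.2763,.072],[.4547,-.3618,.072]]))
k=cv2.resize(c["color"][100:250,160:360],None,fx=4,fy=4,interpolation=cv2.INTER_CUBIC)
cv2.imwrite("pics/w3.png",k)
E
```

```text
2.55 [ 0.4766 -0.2669  0.2511] [3.1391 0.0021 1.1259] [-0.5647  0.3132  1.8143 -0.0021  1.0113 -0.1186]
[[273.5186 221.3564]
 [266.792  177.6928]
 [270.2449 243.9041]]
```

View pics/w3.png

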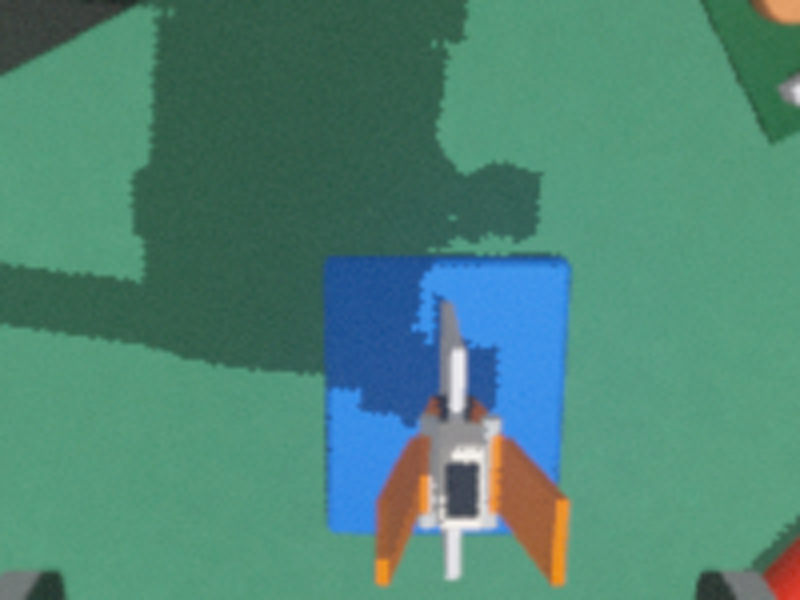

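```bash
python3 - <<'E'
from h import *
from rig import manip
c=pickle.load(open("w3.pkl","rb"));st=manip.read_state()
p=lambda x,y:np.array([x/4+160-.4,y/4+100-.4])
print("core",onz(c,p(464,490),.1),"handles",onz(c,p(560,541),.136),onz(c,p(383,541),.136),onz(c,p(471,541),.136))
print("strip",onz(c,p(457,348),.072),onz(c,p(453,578),.072))
q=[onz(c,p(*u),.012) for u in((326,258),(570,260),(330,532))];print("stand",q)
e=q[2]-q[0];print("yaws",np.arctan2(e[0],-e[1]),[np.arctan2(*(q[1]-q[0])[1::-1])])
E
```

```text
core [ 0.4775 -0.323   0.1   ] handles [ 0.4989 -0.3313  0.136 ] [ 0.4565 -0.3111  0.136 ] [ 0.4775 -0.3211  0.136 ]
strip [ 0.4919 -0.2905  0.072 ] [ 0.4577 -0.3636  0.072 ]
stand [array([ 0.4592, -0.258 ,  0.012 ]), array([ 0.5383, -0.2963,  0.012 ]), array([ 0.4122, -0.3567,  0.012 ])]
yaws -0.44427694975803195 [np.float64(-0.4509562095514629)]
```

```bash
python3 - <<'E'
from h import *
from rig import manip
st=manip.read_state();print(st["time"],st["tcp_pos"],st["orientation"],st["dq"])
for z in(.2,.099): print(inc(st,[.4775,-.322,z],Rtool(1.126)))
E
```

```text
2.55 [ 0.4766 -0.2669  0.2511] [3.1391 0.0021 1.1259] [ 0.0864 -0.0188  0.0413  0.0121 -0.0137  0.1354]
([0.0016, 0.0013, -0.0001, -0.0822, 0.0406, 0.0854], 'rows>=1.2')
([0.0016, 0.0013, -0.0001, -0.0818, 0.0402, 0.2537], 'rows>=2.6')
```

Request:
{"name": "send_rows", "arguments": {"increments": [0, 0, 0, -0.082, 0.04, 0.085, -1, 0, 0, 0, -0.082, 0.04, 0.085, -1, 0, 0, 0, -0.082, 0.04, 0.085, -1, 0, 0, 0, -0.082, 0.04, 0.085, -1]}}

```text
time: 3.05
tcp_pos: [0.4779, -0.3142, 0.2004]
orientation: [3.141, -0.0, 1.127]
ft_force: [0.3, 0.2, -0.1]
width: 0.0854
grasp_force: 0.0
```

```bash
python3 - <<'E'
from h import *
from rig import manip
st=manip.read_state();print(st["time"],st["tcp_pos"],st["orientation"],st["dq"])
for z in(.2,.1): print(inc(st,[.4775,-.322,z],Rtool(1.126)))
E
```

```text
3.05 [ 0.4779 -0.3142  0.2004] [ 3.1407 -0.0001  1.1271] [-0.001  -0.0082 -0.0014 -0.0015 -0.0023 -0.0056]
([0.0006, -0.0, 0.0007, -0.0121, 0.0051, 0.0006], 'rows>=0.1')
([0.0006, -0.0, 0.0007, -0.0121, 0.0049, 0.1673], 'rows>=1.6')
```

Request:
{"name": "send_rows", "arguments": {"increments": [0, 0, 0, -0.012, 0.005, 0, -1, 0, 0, 0, -0.012, 0.005, 0.09, -1, 0, 0, 0, -0.012, 0.005, 0.167, -1, 0, 0, 0, -0.012, 0.005, 0.167, -1, 0, 0, 0, -0.012, 0.005, 0.167, -1]}}

```text
time: 3.68
tcp_pos: [0.4775, -0.3237, 0.1009]
orientation: [3.14, 0.0, 1.126]
ft_force: [0.3, 0.7, -0.2]
width: 0.0858
grasp_force: 0.0
```

Request:
{"name": "send_rows", "arguments": {"increments": [0, 0, 0, 0, 0, 0, 1, 0, 0, 0, 0, 0, 0, 1, 0, 0, 0, 0, 0, 0, 1, 0, 0, 0, 0, 0, 0, 1, 0, 0, 0, 0, 0, 0, 1]}}

```text
time: 4.3
tcp_pos: [0.4768, -0.3234, 0.1]
orientation: [3.141, 0.0, 1.126]
ft_force: [-2.0, 1.4, 11.9]
width: 0.0272
grasp_force: 60.4
```

Request:
{"name": "send_rows", "arguments": {"increments": [0, 0, 0, 0, 0, 0, 1, 0, 0, 0, 0, 0, 0, 1]}}

```text
time: 4.55
tcp_pos: [0.4768, -0.3234, 0.1]
orientation: [3.141, 0.0, 1.126]
ft_force: [-2.2, 0.8, 12.7]
width: 0.0275
grasp_force: 60.4
```

Request:
{"name": "send_rows", "arguments": {"increments": [0, 0, 0, 0, 0, -0.05, 1, 0, 0, 0, 0, 0, -0.15, 1, 0, 0, 0, 0, 0, -0.25, 1, 0, 0, 0, 0, 0, -0.25, 1, 0, 0, 0, 0, 0, -0.25, 1]}}

```text
time: 5.18
tcp_pos: [0.4764, -0.323, 0.2491]
orientation: [-3.142, -0.0, 1.126]
ft_force: [1.0, 0.3, -2.5]
width: 0.0274
grasp_force: 59.1
```

```bash
cat >> h.py <<'E'
YAW,LEAN=.095,.42; P=np.array([.548,.024,.153])
def tcp(up,off=.028,P=P,x=0,y=0):
    return P+(Ro.from_euler("z",YAW)*Ro.from_euler("y",-LEAN)).apply([x,y,up+off])
E
python3 - <<'E'
from h import *
from rig import manip
st=manip.read_state();print(st["time"],st["tcp_pos"],st["width"],st["ft_force"])
R=Rtool(np.pi/2+YAW,LEAN)
print(tcp(.06),inc(st,tcp(.06),R));print(inc(st,tcp(.06)+[0,0,.05],R))
E
```

```text
5.175 [ 0.4764 -0.323   0.2491] 0.027415448424188853 [ 0.9711  0.3321 -2.4955]
[0.5123 0.0206 0.2334] ([-0.2608, 0.0722, -0.3387, 0.5427, -0.1925, 0.0263], 'rows>=5.5')
([-0.2608, 0.0722, -0.3387, 0.5427, -0.1925, -0.057], 'rows>=5.6')
```

Request:
{"name": "send_rows", "arguments": {"increments": [-0.261, 0.072, -0.339, 0.543, -0.193, -0.057, 1, -0.261, 0.072, -0.339, 0.543, -0.193, -0.057, 1, -0.261, 0.072, -0.339, 0.543, -0.193, -0.057, 1, -0.261, 0.072, -0.339, 0.543, -0.193, -0.057, 1, -0.261, 0.072, -0.339, 0.543, -0.193, -0.057, 1]}}

```text
time: 5.8
tcp_pos: [0.5064, -0.0146, 0.278]
orientation: [2.724, 0.0, 1.668]
ft_force: [0.7, -0.2, -1.1]
width: 0.028
grasp_force: 59.2
```

```bash
python3 - <<'E'
from h import *
from rig import manip
st=manip.read_state();print(st["time"],st["tcp_pos"],st["orientation"],st["joint_positions"],st["ft_force"])
R=Rtool(np.pi/2+YAW,LEAN)
print(R.as_euler("xyz"));print(inc(st,tcp(.05),R))
E
```

```text
5.8 [ 0.5064 -0.0146  0.278 ] [2.7238 0.0002 1.6678] [-0.1665  0.0384  2.1862  0.2132  0.5219 -0.4273] [ 0.7442 -0.1607 -1.0587]
[ 2.7216 -0.      1.6658]
([-0.0014, -0.0004, 0.0012, 0.0574, -0.016, 0.0909], 'rows>=1.0')
```

Request:
{"name": "send_rows", "arguments": {"increments": [0, 0, 0, 0.057, -0.016, 0.06, 1, 0, 0, 0, 0.057, -0.016, 0.06, 1, 0, 0, 0, 0.057, -0.016, 0.06, 1, 0, 0, 0, 0.057, -0.016, 0.06, 1]}}

```text
time: 6.3
tcp_pos: [0.5116, 0.0175, 0.2432]
orientation: [2.721, 0.001, 1.665]
ft_force: [0.4, -0.1, -0.9]
width: 0.0277
grasp_force: 59.2
```

```bash
python3 - <<'E'
from h import *
from rig import manip
c=manip.camera("wrist");s=manip.camera("scene");st=manip.read_state();print(st["time"],st["tcp_pos"],st["orientation"],st["ft_force"],st["dq"])
pickle.dump((c,s),open("w4.pkl","wb"))
R=Rtool(np.pi/2+YAW,LEAN);print(inc(st,tcp(.05),R))
# predicted jaws/plate
print("plate ends wrist",proj(c,[tcp(0,0,y=.04),tcp(0,0,y=-.04)]), "scene",proj(s,[tcp(0,0,y=.04),tcp(0,0,y=-.04)]))
a=cv2.resize(c["color"][110:330,160:360],(540,594),interpolation=cv2.INTER_CUBIC)
b=cv2.resize(s["color"][110:220,230:278],(260,594),interpolation=cv2.INTER_CUBIC)
cv2.imwrite("pics/w4.png",np.hstack([a,b]))
E
```

```text
6.4 [0.5116 0.0175 0.2434] [2.721  0.0006 1.6644] [ 0.4298 -0.5296 -0.0666] [ 0.0036 -0.0016  0.002  -0.0024 -0.0021  0.0046]
([0.0004, 0.0007, -0.0006, 0.0051, -0.0054, 0.0326], 'rows>=0.3')
plate ends wrist [[249.6825 144.7821]
 [250.16   227.0507]] scene [[255.1291 155.0186]
 [242.0355 164.749 ]]
```

View pics/w4.png

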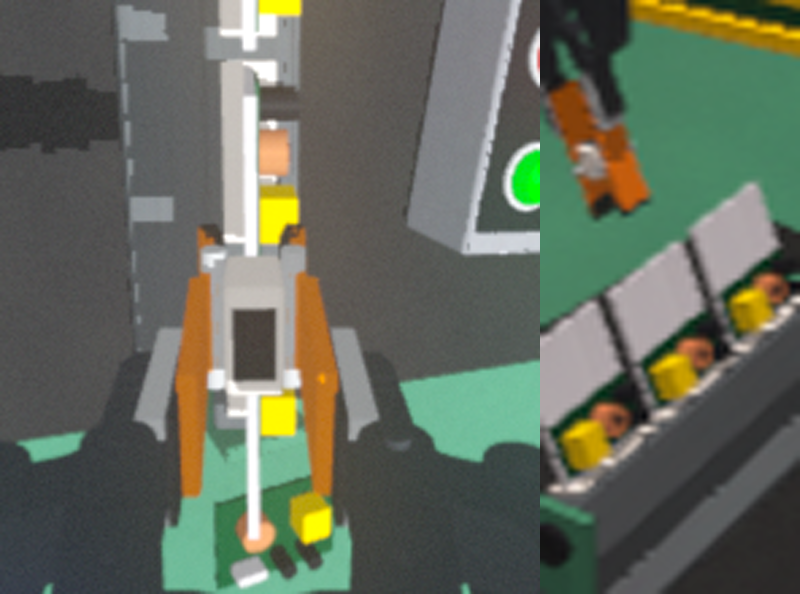

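```bash
python3 - <<'E'
from h import *
from rig import manip
c,s=pickle.load(open("w4.pkl","rb"));st=manip.read_state();R=RT(st)
q=lambda v:st["tcp_pos"]+R.apply(v)
f=lambda P:(proj(c,P)-[160,110])*2.7
for x in(-.002,0,.002): print(x,f([q([x,0,.006]),q([x+.007,0,.006]),q([x-.007,0,.006]),q([x+.013,0,-.03])]).round(0).tolist())
print("core end corners", f([q([.014,.007,.006]),q([-.014,.007,.006]),q([-.014,-.007,.006])]).round(0).tolist())
Rt=Rtool(np.pi/2+YAW,LEAN)
for up in(.05,.02,.0): print(up,inc(st,tcp(up),Rt))
E
```

```text
-0.002 [[250.0, 353.0], [250.0, 325.0], [250.0, 380.0], [248.0, 386.0]]
0 [[250.0, 345.0], [250.0, 317.0], [250.0, 372.0], [248.0, 376.0]]
0.002 [[250.0, 337.0], [250.0, 308.0], [250.0, 364.0], [248.0, 365.0]]
core end corners [[282.0, 288.0], [280.0, 399.0], [220.0, 399.0]]
0.05 ([0.0004, 0.0007, -0.0006, 0.0051, -0.0054, 0.0326], 'rows>=0.3')
0.02 ([0.0004, 0.0007, -0.0006, 0.0052, -0.0054, 0.0826], 'rows>=0.8')
0.0 ([0.0004, 0.0007, -0.0006, 0.0052, -0.0054, 0.1159], 'rows>=1.1')
```

The plate top edge is edge-on at x≈251, with its +y end at (251,95). The logger core is centred at (254,345), so the jaws line up within about 1 mm. I'll descend along the plate.

Request:
{"name": "send_rows", "arguments": {"increments": [0, 0, 0, 0.004, -0.002, 0.02, 1, 0, 0, 0, 0.004, -0.002, 0.04, 1, 0, 0, 0, 0.004, -0.002, 0.065, 1, 0, 0, 0, 0.004, -0.002, 0.09, 1, 0, 0, 0, 0.004, -0.002, 0.09, 1]}}

```text
time: 7.02
tcp_pos: [0.5315, 0.0229, 0.1915]
orientation: [2.724, 0.0, 1.666]
ft_force: [0.1, 0.4, -0.8]
width: 0.0278
grasp_force: 59.2
```

Request:
{"name": "send_rows", "arguments": {"increments": [0, 0, 0, 0, 0, 0.006, 1, 0, 0, 0, 0, 0, 0.012, 1, 0, 0, 0, 0, 0, 0.012, 1]}}

```text
time: 7.4
tcp_pos: [0.5349, 0.0231, 0.1866]
orientation: [2.721, 0.0, 1.666]
ft_force: [0.5, -0.6, 0.6]
width: 0.0274
grasp_force: 59.3
```

Request:
{"name": "send_rows", "arguments": {"increments": [0, 0, 0, 0, 0, 0.004, 1, 0, 0, 0, 0, 0, 0.004, 1]}}

```text
time: 7.65
tcp_pos: [0.5359, 0.0232, 0.1844]
orientation: [2.721, 0.001, 1.666]
ft_force: [-0.3, 0.6, -0.2]
width: 0.0278
grasp_force: 59.3
```

Request:
{"name": "send_rows", "arguments": {"increments": [0, 0, 0, 0, 0, 0.004, 1, 0, 0, 0, 0, 0, 0.004, 1]}}

```text
time: 7.9
tcp_pos: [0.5368, 0.0233, 0.1821]
orientation: [2.722, 0.001, 1.666]
ft_force: [0.6, -0.7, 0.3]
width: 0.0276
grasp_force: 59.3
```

Request:
{"name": "send_rows", "arguments": {"increments": [0, 0, 0, 0, 0, 0.003, 1, 0, 0, 0, 0, 0, 0.003, 1]}}

```text
time: 8.15
tcp_pos: [0.537, 0.0234, 0.1811]
orientation: [2.721, 0.0, 1.666]
ft_force: [-16.3, -3.0, 25.3]
width: 0.0275
grasp_force: 61.3
```

Request:
{"name": "send_rows", "arguments": {"increments": [0, 0, 0, 0, 0, 0.003, 1, 0, 0, 0, 0, 0, 0.003, 1]}}

```text
time: 8.4
tcp_pos: [0.5377, 0.0235, 0.18]
orientation: [2.721, 0.0, 1.666]
ft_force: [-25.4, -4.1, 41.1]
width: 0.0276
grasp_force: 63.1
```

Request:
{"name": "send_rows", "arguments": {"increments": [0, 0, 0, 0, 0, 0.003, 1, 0, 0, 0, 0, 0, 0.003, 1]}}

```text
time: 8.65
tcp_pos: [0.5384, 0.0235, 0.1785]
orientation: [2.721, 0.0, 1.666]
ft_force: [-27.9, -4.7, 45.1]
width: 0.0276
grasp_force: 63.5
```

Contact came at z≈0.181, and the force shows the throat is seated. I'll open in small steps while following forward.

Request:
{"name": "send_rows", "arguments": {"increments": [0, 0, 0, 0, 0, -0.001, 0.4, 0, 0, 0, 0, 0, -0.001, 0.3, 0, 0, 0, 0, 0, 0.0, 0.3]}}

```text
time: 9.02
tcp_pos: [0.5384, 0.0236, 0.1773]
orientation: [2.722, 0.0, 1.666]
ft_force: [-7.3, -1.3, 8.0]
width: 0.0297
grasp_force: 8.0
```

Request:
{"name": "send_rows", "arguments": {"increments": [0, 0, 0, 0, 0, 0.001, 0.25, 0, 0, 0, 0, 0, 0.002, 0.2, 0, 0, 0, 0, 0, 0.003, 0.15]}}

```text
time: 9.4
tcp_pos: [0.5398, 0.0236, 0.1758]
orientation: [2.721, 0.001, 1.666]
ft_force: [-2.5, 0.1, 6.6]
width: 0.0364
grasp_force: 5.6
```

Request:
{"name": "send_rows", "arguments": {"increments": [0, 0, 0, 0, 0, 0.001, 0.1, 0, 0, 0, 0, 0, 0.0025, 0.05, 0, 0, 0, 0, 0, 0.004, 0.0]}}

```text
time: 9.78
tcp_pos: [0.5407, 0.0237, 0.1734]
orientation: [2.722, 0.001, 1.666]
ft_force: [-3.1, -0.2, 5.7]
width: 0.0427
grasp_force: 5.2
```

Request:
{"name": "send_rows", "arguments": {"increments": [0, 0, 0, 0, 0, 0.0015, -0.05, 0, 0, 0, 0, 0, 0.003, -0.1, 0, 0, 0, 0, 0, 0.0045, -0.15]}}

```text
time: 10.15
tcp_pos: [0.5418, 0.0238, 0.1709]
orientation: [2.722, 0.001, 1.666]
ft_force: [-2.6, -0.6, 6.2]
width: 0.0496
grasp_force: 4.8
```

Request:
{"name": "send_rows", "arguments": {"increments": [0, 0, 0, 0, 0, 0.001, -0.2, 0, 0, 0, 0, 0, 0.002, -0.25, 0, 0, 0, 0, 0, 0.002, -0.3]}}

```text
time: 10.52
tcp_pos: [0.5421, 0.0239, 0.1697]
orientation: [2.722, 0.0, 1.666]
ft_force: [-0.3, -0.3, -0.2]
width: 0.0553
grasp_force: 0.0
```

Request:
{"name": "send_rows", "arguments": {"increments": [0, 0, 0, 0, 0, 0, -0.4, 0, 0, 0, 0, 0, 0, -0.7, 0, 0, 0, 0, 0, 0, -1, 0, 0, 0, 0, 0, 0, -1]}}

```text
time: 11.02
tcp_pos: [0.5422, 0.0238, 0.1698]
orientation: [2.722, 0.001, 1.666]
ft_force: [-0.0, 0.3, 0.2]
width: 0.0852
grasp_force: 0.0
```

Request:
{"name": "send_rows", "arguments": {"increments": [0, 0, 0, 0, 0, -0.04, -1, 0, 0, 0, 0, 0, -0.1, -1, 0, 0, 0, 0, 0, -0.17, -1, 0, 0, 0, 0, 0, -0.17, -1, 0, 0, 0, 0, 0, -0.17, -1]}}

```text
time: 11.65
tcp_pos: [0.5009, 0.0199, 0.2628]
orientation: [2.721, 0.0, 1.666]
ft_force: [-0.6, 0.4, -0.6]
width: 0.0854
grasp_force: 0.0
```

```bash
python3 - <<'E'
from h import *
from rig import manip
c=manip.camera("wrist");s=manip.camera("scene");t=manip.camera("top");st=manip.read_state();print(st["time"],st["tcp_pos"],st["ft_force"])
pickle.dump((c,s,t),open("w5.pkl","wb"))
a=cv2.resize(c["color"][110:310,190:330],(420,600),interpolation=cv2.INTER_CUBIC)
b=cv2.resize(s["color"][120:195,215:283],(360,397),interpolation=cv2.INTER_CUBIC)
e=cv2.resize(t["color"][180:235,165:262],(360,203),interpolation=cv2.INTER_CUBIC)
cv2.imwrite("pics/w5.png",np.hstack([a,np.vstack([b,e])]))
E
```

```text
11.8 [0.5006 0.02   0.2618] [-0.227  -0.1834 -1.0345]
```

View pics/w5.png

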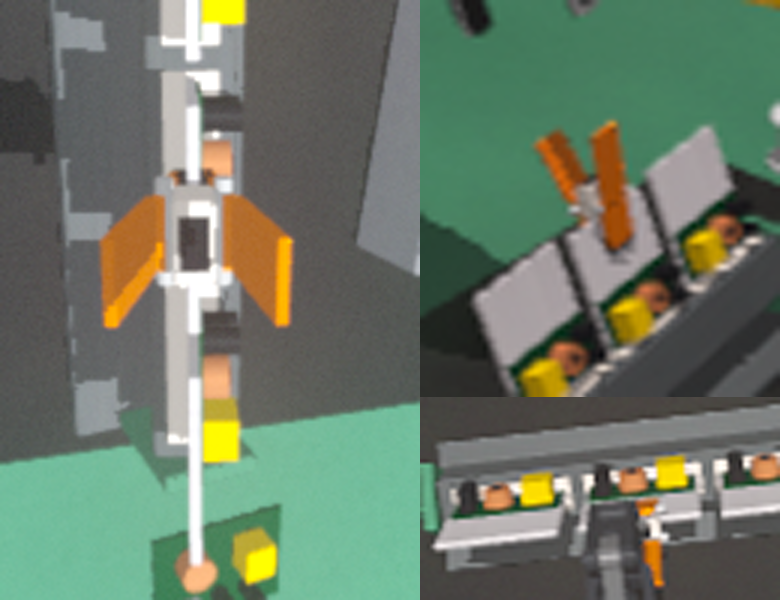

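The logger is clipped square on the middle plate. The core is at (195,243), with the plate ends at rows 90 and about 335. I'll check the centring in numbers.

```bash
python3 - <<'E'
from h import *
c,s,t=pickle.load(open("w5.pkl","rb"))
f=lambda P:((proj(c,P)-[190,110])*3).round(1).tolist()
P2=tcp(.003,0,x=.002)
print("plate ends",f([tcp(0,0,P2,y=y) for y in(.04,-.04)]))
for y in(-.004,-.002,0,.002,.004): print(y,f([tcp(.022,0,P2,y=y),tcp(.058,0,P2,y=y-.013,x=.025),tcp(.058,0,P2,y=y+.013,x=.025)]))
g=lambda P:((proj(s,P)-[215,120])*5.294+[420,0]).round(1).tolist()
for up in (0,.003,.006): print(up,g([tcp(up+.058,0,P2,x=.025),tcp(up-.026,0,P2,x=.006),tcp(0,0,P2,y=.04),tcp(0,0,P2,y=-.04)]))
E
```

```text
plate ends [[191.5, 106.6], [191.5, 336.5]]
-0.004 [[191.3, 259.9], [282.5, 348.7], [286.1, 258.5]]
-0.002 [[191.3, 253.8], [282.8, 342.0], [286.3, 251.3]]
0 [[191.3, 247.6], [283.1, 335.3], [286.6, 244.0]]
0.002 [[191.3, 241.5], [283.3, 328.5], [286.9, 236.7]]
0.004 [[191.3, 235.2], [283.6, 321.7], [287.2, 229.3]]
0 [[598.6, 120.0], [619.4, 241.3], [633.3, 181.0], [563.8, 232.4]]
0.003 [[597.0, 115.6], [617.9, 237.2], [633.3, 181.0], [563.8, 232.4]]
0.006 [[595.4, 111.3], [616.4, 233.1], [633.3, 181.0], [563.8, 232.4]]
```

```bash
python3 - <<'E'
from h import *
c,s,t=pickle.load(open("w5.pkl","rb"))
im=c["color"];g=cv2.cvtColor(im,cv2.COLOR_BGR2GRAY)
for r in list(range(127,152))+list(range(214,242)): print(r,(r-110)*3,g[r,249:259].tolist())
E
```

```text
127 51 [148, 153, 176, 252, 255, 255, 255, 229, 174, 154]
128 54 [148, 151, 176, 252, 255, 255, 255, 230, 177, 155]
129 57 [148, 149, 174, 247, 255, 255, 255, 227, 174, 156]
130 60 [149, 150, 160, 195, 204, 204, 200, 175, 154, 153]
131 63 [151, 149, 150, 155, 159, 159, 155, 151, 153, 151]
132 66 [151, 152, 151, 151, 150, 153, 153, 153, 151, 153]
133 69 [162, 161, 165, 179, 178, 186, 187, 188, 188, 192]
134 72 [192, 191, 201, 250, 255, 255, 255, 255, 255, 255]
135 75 [194, 195, 192, 204, 226, 237, 255, 255, 255, 255]
136 78 [195, 194, 188, 178, 181, 195, 254, 255, 255, 255]
137 81 [195, 194, 189, 175, 171, 172, 170, 212, 255, 255]
138 84 [194, 195, 188, 177, 174, 168, 140, 173, 255, 255]
139 87 [195, 193, 189, 175, 170, 168, 136, 151, 252, 255]
140 90 [195, 194, 187, 174, 172, 167, 139, 120, 184, 204]
141 93 [194, 195, 188, 174, 172, 170, 157, 132, 162, 185]
142 96 [196, 195, 189, 175, 169, 170, 167, 128, 104, 103]
143 99 [195, 194, 188, 173, 169, 171, 167, 130, 90, 73]
144 102 [196, 194, 190, 178, 174, 178, 176, 141, 96, 77]
145 105 [195, 196, 195, 200, 209, 223, 220, 168, 103, 79]
1
[... 1284 characters left out ...]
 [196, 195, 193, 184, 175, 172, 169, 147, 135, 150]
231 363 [195, 195, 193, 184, 173, 172, 169, 147, 141, 157]
232 366 [195, 194, 193, 184, 175, 171, 170, 148, 145, 164]
233 369 [195, 193, 195, 183, 173, 170, 170, 150, 152, 174]
234 372 [194, 195, 193, 185, 174, 174, 172, 152, 156, 180]
235 375 [195, 194, 192, 187, 187, 190, 186, 173, 164, 189]
236 378 [194, 195, 195, 192, 231, 239, 238, 217, 182, 194]
237 381 [195, 194, 193, 200, 246, 255, 254, 232, 190, 194]
238 384 [194, 196, 195, 200, 248, 255, 255, 235, 190, 191]
239 387 [195, 194, 193, 201, 249, 255, 255, 237, 190, 189]
240 390 [196, 195, 194, 202, 248, 255, 255, 234, 188, 191]
241 393 [196, 195, 193, 201, 247, 255, 255, 235, 189, 186]
```

```bash
python3 -c "
from rig import manip
print(manip.hand_in())"
```

```text
the job is handed in; nothing more can be done
None
```

I clipped the logger onto the middle bay's plate (the middle lamp is red), within about 1.5 mm of centre and square to the edge, then let go, backed the arm clear and handed the job in at about 12 s; full seating is judged from the steady push force during release, since I couldn't see the pin itself.

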